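# Run the fingertips along the organiser's lids

## Task

Five little lids of the small-parts organiser stand ajar. Starting at the end with the hang tab, run your fingertips along the row with a light touch so that the lids go fully shut one after another, in the order of the row, and leave all five shut. Do not pick up or shove the organiser, and leave everything else on the bench as it is.

Things in the scene. Friction and masses are not known exactly. Their poses are not given: they have to be found in the camera images.
- organiser: small-parts organiser: black plastic box, loose on the bench, 0.85 kg, 62 mm wide (x), 238 long (y), 40 high without lids. Origin: centre of its underside, z up. A flat hang tab with a hole sticks out 22 beyond its -y end, level with the rim. Five white lids in a row along y, 46 pitch, all ajar at the start; shut, their flat tops are level, 43 above the bench.
- lid1 (a joint): angle of the first lid from the hang tab: 0 shut, 0.3 to 0.6 rad open at the start. Plate 56 mm wide (organiser x), 42 long, 3 thick, hinged on its tab side at organiser y = -115, z = 40 mm; its far end rises, so fingertips moving away from the tab ride over it and push it down. Stiff hinge: stays where left; about 0.2 N at the far end moves it, more near the hinge
- lid1_edge (a point): middle of the upper far (free) edge of the first lid, 44 from its hinge line; moves with the lid, 43 above the bench when shut
- lid2 (a joint): angle of the second lid from the hang tab: 0 shut, 0.3 to 0.6 rad open at the start. Plate 56 mm wide (organiser x), 42 long, 3 thick, hinged on its tab side at organiser y = -69, z = 40 mm; its far end rises, so fingertips moving away from the tab ride over it and push it down. Stiff hinge: stays where left; about 0.2 N at the far end moves it, more near the hinge
- lid2_edge (a point): middle of the upper far (free) edge of the second lid, 44 from its hinge line; moves with the lid, 43 above the bench when shut
- lid3 (a joint): angle of the third lid from the hang tab: 0 shut, 0.3 to 0.6 rad open at the start. Plate 56 mm wide (organiser x), 42 long, 3 thick, hinged on its tab side at organiser y = -23, z = 40 mm; its far end rises, so fingertips moving away from the tab ride over it and push it down. Stiff hinge: stays where left; about 0.2 N at the far end moves it, more near the hinge
- lid3_edge (a point): middle of the upper far (free) edge of the third lid, 44 from its hinge line; moves with the lid, 43 above the bench when shut
- lid4 (a joint): angle of the fourth lid from the hang tab: 0 shut, 0.3 to 0.6 rad open at the start. Plate 56 mm wide (organiser x), 42 long, 3 thick, hinged on its tab side at organiser y = 23, z = 40 mm; its far end rises, so fingertips moving away from the tab ride over it and push it down. Stiff hinge: stays where left; about 0.2 N at the far end moves it, more near the hinge
- lid4_edge (a point): middle of the upper far (free) edge of the fourth lid, 44 from its hinge line; moves with the lid, 43 above the bench when shut
- lid5 (a joint): angle of the fifth lid from the hang tab: 0 shut, 0.3 to 0.6 rad open at the start. Plate 56 mm wide (organiser x), 42 long, 3 thick, hinged on its tab side at organiser y = 69, z = 40 mm; its far end rises, so fingertips moving away from the tab ride over it and push it down. Stiff hinge: stays where left; about 0.2 N at the far end moves it, more near the hinge
- lid5_edge (a point): middle of the upper far (free) edge of the fifth lid, 44 from its hinge line; moves with the lid, 43 above the bench when shut
- tape_roll: bystander, to be left alone: roll of tape lying flat, 72 across, 19 high, beside the organiser (mm). Origin: centre of its underside
- screw_jar: bystander, to be left alone: jar with black cap, 50 across, 65 high, beside the organiser (mm). Origin: centre of its underside
- tape_measure: bystander, to be left alone: tape measure standing on edge, 70 long, 40 thick, 66 high (mm). Origin: centre of its underside
- pliers: bystander, to be left alone: pliers lying flat, 185 long, 60 wide, 17 high (mm). Origin: the joint between head and handles, 18 behind the pivot, on its underside
- screwdriver: bystander, to be left alone: screwdriver lying flat, 30 high at most (mm). Origin: on its axis, underside

How it is judged:
On the way, in this order (a step that is already met when the one before it is completed fails the run):
1. the first lid from the hang tab is shut, the next still ajar (value of joint lid1 below 0.07 rad and value of joint lid2 above 0.07 rad), for 0.05 s.
2. the second lid from the hang tab is shut, the next still ajar (value of joint each of lid1, lid2 below 0.07 rad and value of joint lid3 above 0.07 rad), for 0.05 s.
3. the third lid from the hang tab is shut, the next still ajar (value of joint each of lid1, lid2, lid3 below 0.07 rad and value of joint lid4 above 0.07 rad), for 0.05 s.
4. the fourth lid from the hang tab is shut, the next still ajar (value of joint each of lid1, lid2, lid3, lid4 below 0.07 rad and value of joint lid5 above 0.07 rad), for 0.05 s.
5. the fifth lid from the hang tab is shut (value of joint each of lid1, lid2, lid3, lid4, lid5 below 0.07 rad), for 0.05 s.
At the end, for the whole second after the job is handed in: all five lids shut (each below 0.07 rad, its free edge less than 3 mm up), the organiser standing flat and still within 30 mm of where it was (all of step 5 and distance of organiser from where it was at the start of the episode below 0.03 m and angle between organiser's own z axis and vertical below 0.05 rad and linear speed of organiser below 0.02 m/s); the robot touches nothing.
It fails at once if the organiser is lifted, tipped or shoved more than 30 mm (distance of organiser from where it was at the start of the episode above 0.03 m or height (world z) of organiser above 0.01 m or angle between organiser's own z axis and vertical above 0.15 rad).
It fails at once if the fingers press on the organiser with more than 30 N (contact force between the fingers and organiser above 30 N).
It fails at once if a bystander is moved more than 20 mm (distance of any of tape_roll, screw_jar, tape_measure, pliers, screwdriver from where it was at the start of the episode above 0.02 m).
It also fails if it takes over 42 s, if anything falls off the work surface, if the arm or the gripper's body presses on something with over 40 N, if the wrist force passes 120 N, or if a joint passes its speed limit or range.

## Robot

A 6-joint arm with a two-finger parallel gripper is mounted at the origin on the work surface. World frame = base frame: x ahead of the robot, y to its left, z up, the work surface at z = 0. Lengths are in m, angles in rad, forces in N, time in s.
With the tool pointing down it reaches from about 0.25 to 0.85 m from the base axis. Payload 12.5 kg.
Tool frame: the origin (TCP) lies on the centre line of the jaws, within the pads' length; the fingertips stand 11 mm ahead of it and the grasp point (between the pads) lies 8 mm behind it; z points along the fingers, y is the line along which they close (so a half turn about z gives the same grasp; the last joint's range is limited). The gripper opens to 93 mm and grips with 3 to 60 N. Pads are 15 mm wide; open, the fingers measure 128 mm over their backs; the gripper's body (75 mm by 188 mm) begins 65 mm behind the grasp point.
Start: joints at [-1.211, 0.351, 1.652, -0, 1.139, -0.085], TCP at [0.237, -0.496, 0.205] pointing down, gripper open.
Joint ranges: [-2.75, 2.75], [-0.79, 2.1], [0.01, 2.65], [-1.57, 4.71], [0.07, 3.14], [-2.87, 2.87]. Speed limits (rad/s): [2.22, 2.22, 2.79, 3.14, 3.14, 3.14].

## Interface

Orientations are given as a unit quaternion [x, y, z, w].
In Python, from station import robot, imaging, sign_off gives the robot as it stands.
- The arm moves only by the tool carry_out, never from a script. Its argument "targets" is a list of rows, each a list of 7 numbers: the closure, from 0 (fully open) to 1 (shut), then the shift along the world's x, y, z in m, then the turn, a rotation vector about the world's x, y, z in degrees. A call has 1 to 12 rows; each row is the pose to reach, as a shift and turn from the pose commanded when the call began; what a row does not reach only later rows make up. A row lasts 1/8 s, in which the tool goes at most 62.5 mm and 10.7 degrees, less where a joint would pass 70% of its speed; a pose out of reach is approached as far as the arm can. A call with a gripper value outside its range is refused whole. The fingers move at their own pace and stop on an object; "force" is the grip in N (left out, the last holds). Time passes only in rows, so rows that repeat a pose let the fingers close. It gives the time, the measured TCP pose, the force, the opening and the grip force at its end, in the units of the state.
- robot.state(): the state, without advancing time (a new reading comes with each control period).
- imaging.get_image(name): name is "scene" or "side" or "wrist"; returns the picture (384x512x3 uint8, red, green, blue); there is no depth.
- imaging.camera_model(name): a dict with "camera_matrix" (3x3 intrinsics, pixels), "rvec" (rotation vector, rad) and "tvec" (3), from world to camera coordinates, as OpenCV has them. Camera axes: x right, y down, z forward; pixel columns grow to the right and rows downward; lengths in m; the calibration is good to about 2 mm. A picture is of the moment at which its call begins: read the wrist's pose just before it. camera_model takes no time and is no camera call; for the wrist camera it gives the pose at the moment of the call.
- sign_off(): hands the job in; it is judged then, once.
The state is a dict: "clock": time; "q": joint angles; "qvel": joint speeds; "joint_torque": joint torques, N m; "tcp_pos": TCP position; "tool_rot": TCP orientation; "wrist_force": force on the tool from outside, world axes, zero at the start; "moment": the same for the moment, N m; "finger_gap": opening from 0.0 (shut) to 1.0 (fully open); "grasp_force": force on a finger pad.
Only numpy, scipy, OpenCV 4.12 (cv2) and the standard library are available. Lean on these libraries where they do the work, as an engineer would, in place of code of your own. Each camera call takes 0.05 s, during which the arm holds its last target. There are 200 camera calls.

## Working session

There is one attempt and no reset: what is moved stays moved. The work goes in short steps, Python scripts to look and compute and a tool call to move; the robot and the scene stay as the last step left them, time stands still between calls to the robot, and variables do not carry over. Pictures are saved under pics/ and viewed, at most 10 in all, crops included, and the job is handed in when it is done.

Besides the shell and the picture viewer there is one more tool, called after "Request:" as name(argument=value, ...), one argument or row to a line, values as JSON. carry_out: Moves the arm, as the interface text tells. Its arguments: {"type":"object","properties":{"targets":{"type":"array"},"force":{"type":"number"}},"required":["targets"]}

```bash
mkdir -p pics; cat > h.py <<'E'
import numpy as np, cv2
from station import robot, imaging, sign_off
def cam(n):
    m=imaging.camera_model(n); K=np.array(m["camera_matrix"]); R=cv2.Rodrigues(np.array(m["rvec"],float))[0]; t=np.array(m["tvec"],float).ravel()
    return K,R,t
def ray(n,uv,c=None):
    K,R,t=c or cam(n); d=R.T@np.linalg.inv(K)@np.array([uv[0],uv[1],1.]); return -R.T@t,d/np.linalg.norm(d)
def onplane(n,uv,z,c=None):
    o,d=ray(n,uv,c); return o+d*(z-o[2])/d[2]
def tri(n1,u1,n2,u2):
    o1,d1=ray(n1,u1);o2,d2=ray(n2,u2)
    s=np.linalg.lstsq(np.c_[d1,-d2],o2-o1,rcond=None)[0]
    a,b=o1+s[0]*d1,o2+s[1]*d2; return (a+b)/2,np.linalg.norm(a-b)
def proj(n,p):
    K,R,t=cam(n); q=K@(R@np.array(p)+t); return q[:2]/q[2]
def snap(n,f):
    im=imaging.get_image(n); cv2.imwrite(f"pics/{f}.png",im[:,:,::-1]); return im
E
python3 - <<'E'
from h import *
print(robot.state())
for n in("scene","side"):
    im=snap(n,n+"0"); print(n,ray(n,(256,192)))
a=[cv2.imread(f"pics/{n}0.png") for n in("scene","side")]
cv2.imwrite("pics/s0.png",cv2.resize(a[0],(800,600))); cv2.imwrite("pics/d0.png",cv2.resize(a[1],(800,600)))
E
```

```text
{'clock': 0.0, 'q': array([-1.21061260e+00,  3.51235098e-01,  1.65243346e+00,  1.82247670e-05,
        1.13911438e+00, -8.46067423e-02]), 'qvel': array([ 0.00147933, -0.00062293, -0.00116835, -0.00029696,  0.00110776,
        0.00040997]), 'joint_torque': array([ 1.09214747e-03, -4.97314274e+01, -2.85255003e+01,  6.99546444e-02,
        2.56926933e-02, -1.51552190e-04]), 'tcp_pos': array([ 0.2365413 , -0.49612717,  0.20489851]), 'tool_rot': array([ 9.75372609e-01,  2.20562734e-01, -7.35490613e-05, -5.90640221e-04]), 'wrist_force': array([ 0.76289378, -0.31968652,  0.18517786]), 'moment': array([0.07410596, 0.00752461, 0.01531792]), 'grasp_force': 0.0, 'finger_gap': 0.9994289592676371}
scene (array([ 1.26406375, -0.12921685,  0.69326029]), array([-0.78249183,  0.1391561 , -0.60691195]))
side (array([0.35590435, 0.72386304, 0.60132778]), array([ 0.1333603 , -0.79549845, -0.59109834]))
```

View pics/s0.png

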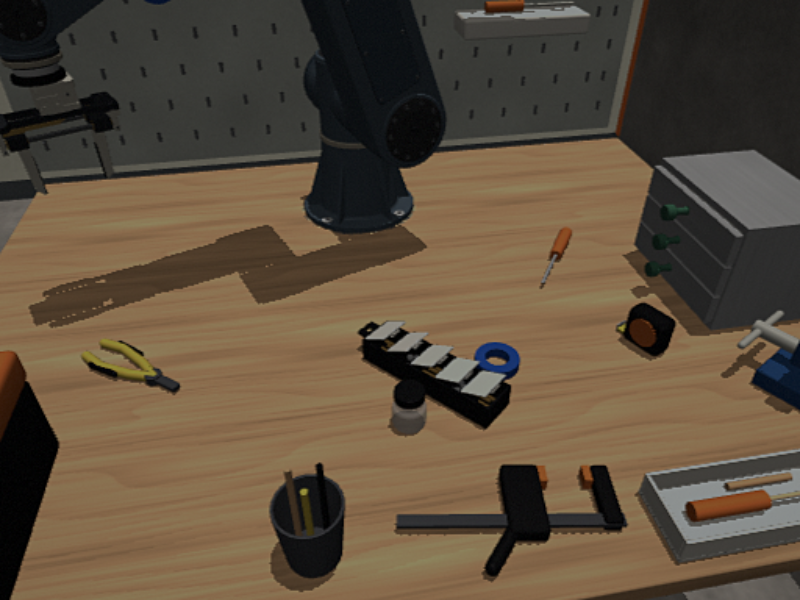

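View pics/d0.png

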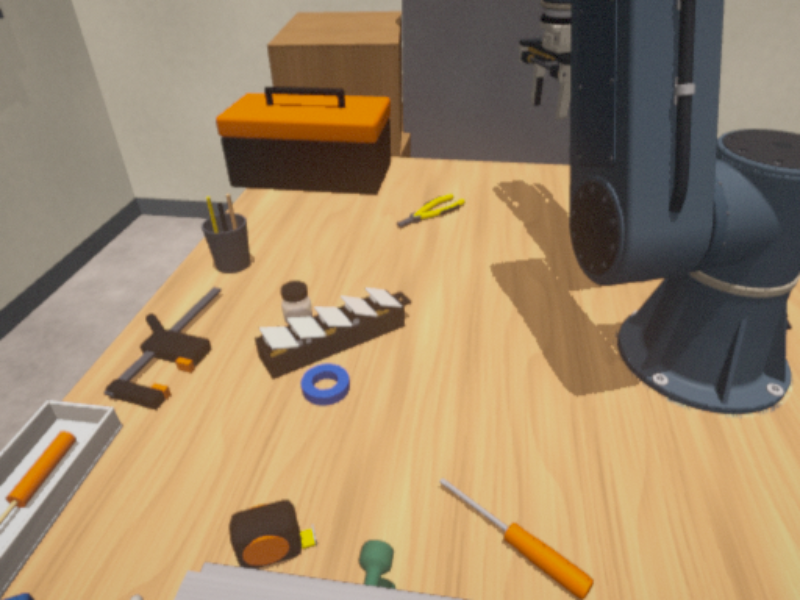

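The scene view shows the organiser running from the tab at (365,330) to the far end at (500,410), with the jar at (409,405) and the tape at (497,358). In the side view, the tab is at (405,300) and the far end at (268,360). Next I'll measure the lids and box corners.

```bash
python3 - <<'E'
from h import *
s=512/800
box={"scene":(350,310,525,435),"side":(245,275,420,385)}
out=[]
for n in box:
    im=cv2.imread(f"pics/{n}0.png"); x0,y0,x1,y1=[int(v*s) for v in box[n]]
    c=im[y0:y1,x0:x1]; hsv=cv2.cvtColor(c,cv2.COLOR_BGR2HSV)
    w=((hsv[...,1]<60)&(hsv[...,2]>120)).astype(np.uint8)
    for k in cv2.findContours(w,cv2.RETR_EXTERNAL,cv2.CHAIN_APPROX_NONE)[0]:
        if cv2.contourArea(k)>40:
            q=cv2.approxPolyN(k,4).reshape(-1,2) if hasattr(cv2,'approxPolyN') else cv2.boxPoints(cv2.minAreaRect(k))
            print(n,cv2.contourArea(k),(q+[x0,y0]).round(1).tolist())
    b=cv2.resize(c,(800,int(800*c.shape[0]/c.shape[1])),interpolation=cv2.INTER_CUBIC)[:600]; print(n,x0,y0,800/c.shape[1])
    cv2.imwrite(f"pics/c_{n}.png",b)
E
```

```text
scene 219.0 [[323, 240], [310, 253], [295, 250], [308, 237]]
scene 204.0 [[306, 231], [293, 244], [278, 241], [292, 228]]
scene 162.0 [[290, 221], [277, 233], [261, 233], [275, 221]]
scene 124.5 [[274, 213], [260, 224], [247, 224], [261, 213]]
scene 108.0 [[259, 206], [246, 216], [234, 216], [247, 206]]
scene 224 198 7.142857142857143
side 246.0 [[183, 209], [196, 222], [171, 223], [165, 209]]
side 192.5 [[214, 196], [234, 208], [207, 208], [201, 196]]
side 351.0 [[208, 215], [187, 222], [181, 194], [197, 191]]
side 154.5 [[232, 191], [244, 203], [223, 200], [217, 188]]
side 147.0 [[245, 185], [262, 197], [238, 194], [233, 183]]
side 156 176 7.142857142857143
```

View pics/c_scene.png

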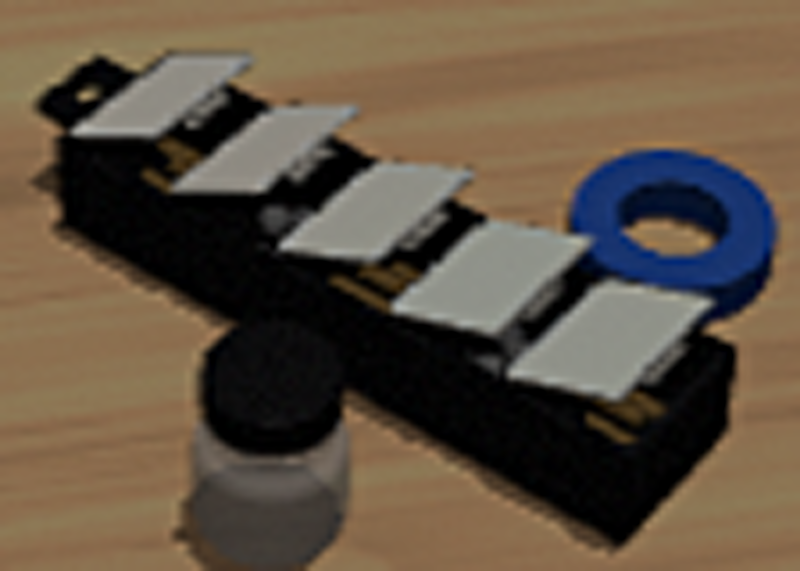

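View pics/c_side.png

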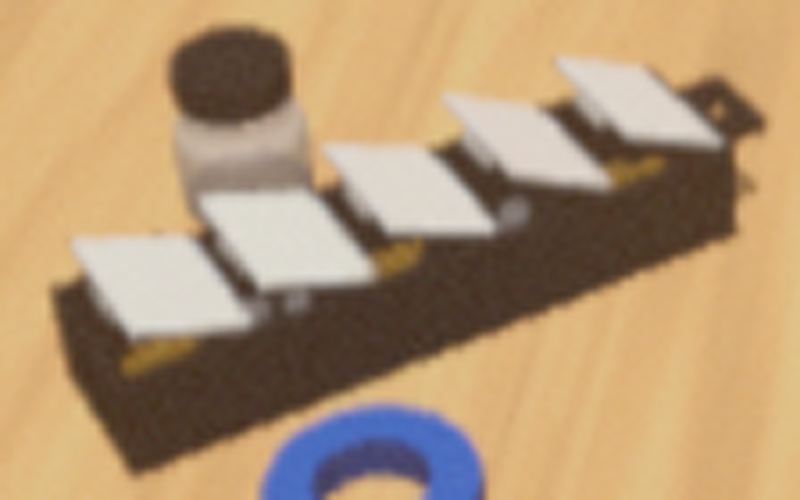

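The crops show all five lids ajar and their corners are clear. Lid 1's free edge is at scene (150,137)-(252,60) and side (558,60)-(620,128). I'll triangulate all the corners.

```bash
python3 - <<'E'
from h import *
k=7.142857
S=lambda p:(p[0]/k+224-.43,p[1]/k+198-.43); D=lambda p:(p[0]/k+156-.43,p[1]/k+176-.43)
# per lid: hinge jar, hinge tape, free jar, free tape
sc=[[(75,135),(175,52),(150,137),(252,60)],[(175,190),(275,106),(262,192),(355,110)],[(280,248),(375,163),(375,262),(470,175)],[(393,307),(490,222),(495,333),(590,240)],[(510,375),(605,282),(615,400),(715,295)]]
sd=[[(650,68),(722,147),(558,60),(620,128)],[(545,110),(610,188),(445,95),(512,180)],[(432,148),(495,235),(325,148),(385,235)],[(308,190),(375,272),(203,197),(262,288)],[(195,236),(252,325),(75,238),(133,338)]]
H=[];
for i in range(5):
    P=[tri("scene",S(a),"side",D(b)) for a,b in zip(sc[i],sd[i])]
    h=(P[0][0]+P[1][0])/2; f=(P[2][0]+P[3][0])/2; H.append(h)
    v=f-h
    print(i+1,"h",h.round(4),"f",f.round(4),"err",[round(p[1]*1e3,1) for p in P],"ang",round(np.arctan2(v[2],np.hypot(*v[:2])),2),"len",np.linalg.norm(v).round(4),"w",[np.linalg.norm(P[1][0]-P[0][0]).round(4),np.linalg.norm(P[3][0]-P[2][0]).round(4)])
H=np.array(H); t=np.array([-115,-69,-23,23,69])/1e3
c=np.polyfit(t,H[:,:2],1); print("centre",c[1],"dir",c[0],"norm",np.linalg.norm(c[0]),"yaw deg",np.degrees(np.arctan2(c[0][1],c[0][0])))
# checks: box bottom corners
for n,p in(("scene",S((615,548))),("side",D((137,472))),("side",D((735,235)))): print(n,onplane(n,p,0))
print("rim",onplane("scene",S((735,345)),.04))
o=cv2.Rodrigues(np.zeros(3))[0]
from scipy.spatial.transform import Rotation as R
print(R.from_quat(robot.state()['tool_rot']).as_matrix().round(3))
E
```

```text
1 h [ 0.4948 -0.031   0.0436] f [ 0.5258 -0.0086  0.0631] err [np.float64(3.6), np.float64(1.1), np.float64(0.8), np.float64(0.2)] ang 0.47 len 0.0429 w [np.float64(0.0555), np.float64(0.0514)]
2 h [ 0.5297 -0.0013  0.0432] f [0.5593 0.0222 0.0632] err [np.float64(2.8), np.float64(0.7), np.float64(2.4), np.float64(1.9)] ang 0.49 len 0.0427 w [np.float64(0.0541), np.float64(0.0534)]
3 h [0.5649 0.0278 0.0429] f [0.5955 0.0532 0.0599] err [np.float64(2.8), np.float64(2.0), np.float64(1.2), np.float64(2.7)] ang 0.4 len 0.0432 w [np.float64(0.054), np.float64(0.0535)]
4 h [0.6013 0.0581 0.0448] f [0.6305 0.0838 0.0576] err [np.float64(0.7), np.float64(1.7), np.float64(2.0), np.float64(1.0)] ang 0.32 len 0.0409 w [np.float64(0.0537), np.float64(0.0546)]
5 h [0.6349 0.0879 0.0432] f [0.6648 0.1137 0.0589] err [np.float64(3.0), np.float64(0.9), np.float64(1.8), np.float64(1.0)] ang 0.38 len 0.0425 w [np.float64(0.0539), np.float64(0.0583)]
centre [0.58271568 0.04316279] dir [0.76458067 0.64601308] norm 1.0009577886627687 yaw deg 40.19529212762515
scene [0.6919322  0.09432681 0.        ]
side [0.65368342 0.13844353 0.        ]
side [ 0.47367981 -0.01285818  0.        ]
rim [0.65048526 0.14292045 0.04      ]
[[ 0.903  0.43  -0.   ]
 [ 0.43  -0.903  0.001]
 [ 0.    -0.001 -1.   ]]
```

The measurements agree: pitch scale is 1.001, hinge tops are at 43–44 mm, and widths are about 54 mm. The row heads 40.2° from world x, so d = (0.764, 0.646), and the centre is (0.583, 0.043). I'll close the fingers, turn the tool 14.7° and go above the tab.

Request:
carry_out(
  targets=[
    [1,0.02,0.04,0,3,3,0],
    [1,0.045,0.085,0,0,0,3],
    [1,0.07,0.13,0,0,0,5],
    [1,0.095,0.175,0,0,0,7],
    [1,0.12,0.22,0,0,0,9],
    [1,0.145,0.265,0,0,0,11],
    [1,0.17,0.31,0,0,0,13],
    [1,0.195,0.355,0,0,0,14.7],
    [1,0.22,0.4,-0.02,0,0,14.7],
    [1,0.235,0.435,-0.04,0,0,14.7],
    [1,0.243,0.452,-0.06,0,0,14.7],
    [1,0.243,0.452,-0.08,0,0,14.7],
  ],
  force=10,
)

```text
clock: 1.6
tcp_pos: [0.4799, -0.0432, 0.1245]
tool_rot: [0.939, 0.344, -0.0, -0.0]
wrist_force: [0.0, -0.8, 0.1]
finger_gap: 0.003
grasp_force: 0.0
```

Request:
carry_out(
  targets=[
    [1,0,0,-0.03,0,0,0],
    [1,0,0,-0.055,0,0,0],
    [1,0,0,-0.0645,0,0,0],
    [1,0,0,-0.0645,0,0,0],
    [1,0,0,-0.0645,0,0,0],
  ],
)

```text
clock: 2.22
tcp_pos: [0.4802, -0.0446, 0.0617]
tool_rot: [0.939, 0.344, 0.001, 0.0]
wrist_force: [0.0, 0.1, -0.1]
finger_gap: 0.009
grasp_force: 0.0
```

```bash
python3 - <<'E'
from h import *
a=snap("scene","s1")[185:290,200:350]; b=snap("side","d1")[160:265,130:280]
cv2.imwrite("pics/m1.png",cv2.resize(np.hstack([a,b])[:,:,::-1],(800,280),interpolation=cv2.INTER_CUBIC))
print(robot.state()['tcp_pos'],robot.state()['wrist_force'])
E
```

```text
[ 0.48013858 -0.04456979  0.06170511] [ 1.45099741 -0.2758034  -0.0380856 ]
```

View pics/m1.png

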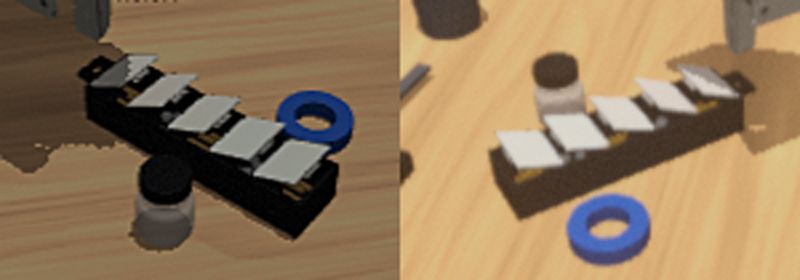

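The fingers stand over the tab (left view tip at (92,38), right view tip at (738,50)), but they look higher than I expected. I'll triangulate the tip.

```bash
python3 - <<'E'
from h import *
k=800/300
print(tri("scene",(92/k+200,38/k+185),"side",(338/k+130,50/k+160)))
p=robot.state()['tcp_pos']-[0,0,.011]
for n,o in(("scene",(200,185)),("side",(130,160))): print(n,(proj(n,p)-o)*k)
a=cv2.imread("pics/s1.png")[130:230,170:320]; b=cv2.imread("pics/d1.png")[110:210,190:340]
cv2.imwrite("pics/m2.png",cv2.resize(np.hstack([a,b]),(800,267),interpolation=cv2.INTER_CUBIC))
E
```

```text
(array([ 0.4825175 , -0.04531022,  0.07249645]), np.float64(0.0012500505170211017))
scene [92.8369665 53.809464 ]
side [340.20311238  69.19692839]
```

View pics/m2.png

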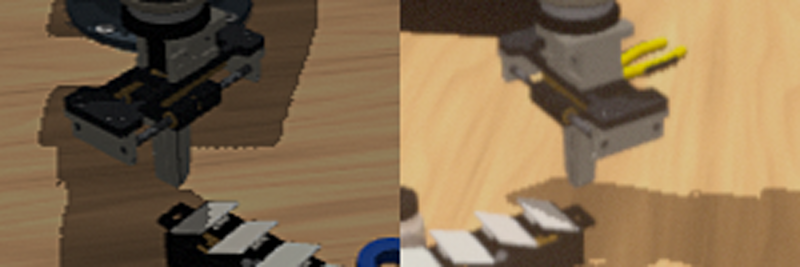

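```bash
python3 - <<'E'
from h import *
k=800/512
# open, at start
A=[tri("scene",(43/k,190/k),"side",(540/k,103/k)),tri("scene",(110/k,176/k),"side",(562/k,114/k)),tri("scene",(43/k,190/k),"side",(562/k,114/k)),tri("scene",(110/k,176/k),"side",(540/k,103/k))]
for a in A: print(a)
a=cv2.imread("pics/s1.png")[180:225,210:270]; b=cv2.imread("pics/d1.png")[160:205,230:290]
c=cv2.resize(np.hstack([a,b]),(800,300),interpolation=cv2.INTER_NEAREST)
cv2.imwrite("pics/m3.png",np.clip(c.astype(int)*2,0,255).astype(np.uint8))
E
```

```text
(array([ 0.25056105, -0.54488586,  0.2194856 ]), np.float64(0.004345129992358067))
(array([ 0.21397134, -0.44727895,  0.22330851]), np.float64(0.014267016570190633))
(array([ 0.19715934, -0.56655967,  0.19232945]), np.float64(0.0004613121607097821))
(array([ 0.26198639, -0.43296784,  0.24669384]), np.float64(0.01717446991247837))
```

View pics/m3.png

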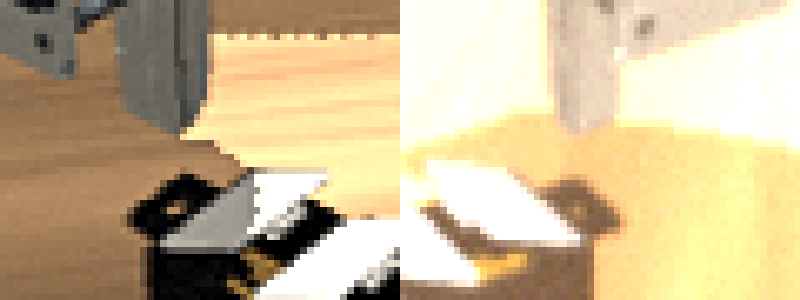

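In both views the visible tips stand about 11–15 mm above the reported TCP, which contradicts "11 mm ahead". I'll settle it with a gentle touch on the bare bench behind the tab.

Request:
carry_out(
  targets=[
    [1,-0.023,-0.019,0,0,0,0],
    [1,-0.046,-0.039,0,0,0,0],
    [1,-0.046,-0.039,-0.02,0,0,0],
    [1,-0.046,-0.039,-0.03,0,0,0],
    [1,-0.046,-0.039,-0.035,0,0,0],
    [1,-0.046,-0.039,-0.04,0,0,0],
    [1,-0.046,-0.039,-0.043,0,0,0],
    [1,-0.046,-0.039,-0.046,0,0,0],
    [1,-0.046,-0.039,-0.046,0,0,0],
    [1,-0.046,-0.039,-0.046,0,0,0],
  ],
)

```text
clock: 3.58
tcp_pos: [0.4337, -0.0834, 0.015]
tool_rot: [0.939, 0.344, 0.0, 0.0]
wrist_force: [0.3, -0.6, -0.6]
finger_gap: 0.004
grasp_force: 0.0
```

Request:
carry_out(
  targets=[
    [1,0,0,-0.001,0,0,0],
    [1,0,0,-0.002,0,0,0],
    [1,0,0,-0.003,0,0,0],
    [1,0,0,-0.004,0,0,0],
    [1,0,0,-0.005,0,0,0],
    [1,0,0,-0.006,0,0,0],
    [1,0,0,-0.006,0,0,0],
  ],
)

```text
clock: 4.45
tcp_pos: [0.4336, -0.0834, 0.0089]
tool_rot: [0.939, 0.344, -0.0, -0.0]
wrist_force: [-0.6, -0.2, -0.2]
finger_gap: 0.005
grasp_force: 0.0
```

No contact at 8.9 mm, so the stated tip offset is wrong and the images are right. I'll keep going down gently.

Request:
carry_out(
  targets=[
    [1,0,0,-0.002,0,0,0],
    [1,0,0,-0.004,0,0,0],
    [1,0,0,-0.006,0,0,0],
    [1,0,0,-0.008,0,0,0],
    [1,0,0,-0.01,0,0,0],
    [1,0,0,-0.012,0,0,0],
    [1,0,0,-0.014,0,0,0],
    [1,0,0,-0.014,0,0,0],
  ],
)

```text
clock: 5.45
tcp_pos: [0.4336, -0.0834, -0.0052]
tool_rot: [0.939, 0.344, -0.0, -0.0]
wrist_force: [0.4, -1.7, -0.4]
finger_gap: 0.005
grasp_force: 0.0
```

Request:
carry_out(
  targets=[
    [1,0,0,-0.001,0,0,0],
    [1,0,0,-0.002,0,0,0],
    [1,0,0,-0.003,0,0,0],
    [1,0,0,-0.003,0,0,0],
  ],
)

```text
clock: 5.95
tcp_pos: [0.4336, -0.0835, -0.0081]
tool_rot: [0.939, 0.344, -0.0, -0.0]
wrist_force: [0.3, -0.3, -0.8]
finger_gap: 0.01
grasp_force: 0.0
```

Request:
carry_out(
  targets=[
    [1,0,0,-0.001,0,0,0],
    [1,0,0,-0.001,0,0,0],
  ],
)

```text
clock: 6.2
tcp_pos: [0.4336, -0.0835, -0.0091]
tool_rot: [0.939, 0.344, -0.0, -0.0]
wrist_force: [0.2, -0.1, -0.3]
finger_gap: 0.007
grasp_force: 0.0
```

Request:
carry_out(
  targets=[
    [1,0,0,-0.001,0,0,0],
    [1,0,0,-0.001,0,0,0],
  ],
)

```text
clock: 6.45
tcp_pos: [0.4336, -0.0835, -0.0101]
tool_rot: [0.939, 0.344, -0.0, -0.0]
wrist_force: [0.5, 1.0, 0.6]
finger_gap: 0.005
grasp_force: 0.0
```

Request:
carry_out(
  targets=[
    [1,0,0,-0.001,0,0,0],
    [1,0,0,-0.001,0,0,0],
  ],
)

```text
clock: 6.7
tcp_pos: [0.4336, -0.0834, -0.0111]
tool_rot: [0.939, 0.344, -0.0, -0.0]
wrist_force: [-0.1, -0.4, -0.2]
finger_gap: 0.01
grasp_force: 0.0
```

Request:
carry_out(
  targets=[
    [1,0,0,-0.001,0,0,0],
    [1,0,0,-0.001,0,0,0],
  ],
)

```text
clock: 6.95
tcp_pos: [0.4336, -0.0834, -0.0121]
tool_rot: [0.939, 0.344, -0.0, -0.0]
wrist_force: [0.5, -0.2, 0.4]
finger_gap: 0.002
grasp_force: 0.0
```

Request:
carry_out(
  targets=[
    [1,0,0,-0.001,0,0,0],
    [1,0,0,-0.001,0,0,0],
  ],
)

```text
clock: 7.2
tcp_pos: [0.4337, -0.0835, -0.0129]
tool_rot: [0.939, 0.344, 0.0, 0.0]
wrist_force: [-0.6, 0.0, 4.4]
finger_gap: 0.003
grasp_force: 2.3
```

The bench contact is at TCP z ≈ −12.6 mm, so the tips are 12.6 mm behind the TCP, which matches the images. A tip height of 44 mm means TCP z ≈ 31.4 mm.

Request:
carry_out(
  targets=[
    [1,0,0,0.02,0,0,0],
    [1,0,0,0.045,0,0,0],
    [1,0,0,0.05,0,0,0],
    [1,0.015,0.013,0.05,0,0,0],
    [1,0.031,0.026,0.048,0,0,0],
    [1,0.046,0.039,0.0445,0,0,0],
    [1,0.046,0.039,0.0445,0,0,0],
    [1,0.046,0.039,0.0445,0,0,0],
  ],
)

```text
clock: 8.2
tcp_pos: [0.4793, -0.0442, 0.031]
tool_rot: [0.939, 0.344, -0.0, -0.0]
wrist_force: [0.0, 0.2, 0.4]
finger_gap: 0.007
grasp_force: 0.0
```

Request:
carry_out(
  targets=[
    [1,0.006,0.005,0.0003,0,0,0],
    [1,0.012,0.01,0.0003,0,0,0],
    [1,0.017,0.0145,0.0003,0,0,0],
    [1,0.022,0.0185,0.0003,0,0,0],
    [1,0.027,0.023,0.0003,0,0,0],
    [1,0.032,0.027,0.0003,0,0,0],
    [1,0.037,0.031,0.0003,0,0,0],
    [1,0.042,0.0355,0.0003,0,0,0],
    [1,0.043,0.0365,0.0003,0,0,0],
  ],
)

```text
clock: 9.32
tcp_pos: [0.523, -0.0077, 0.0317]
tool_rot: [0.939, 0.344, 0.0, 0.0]
wrist_force: [0.4, -0.6, 0.5]
finger_gap: 0.007
grasp_force: 0.1
```

```bash
python3 - <<'E'
from h import *
a=snap("scene","s2")[185:285,215:335]; b=snap("side","d2")[165:265,155:275]
cv2.imwrite("pics/m4.png",cv2.resize(np.hstack([a,b])[:,:,::-1],(800,333),interpolation=cv2.INTER_CUBIC))
E
```

```text
(no output)
```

View pics/m4.png

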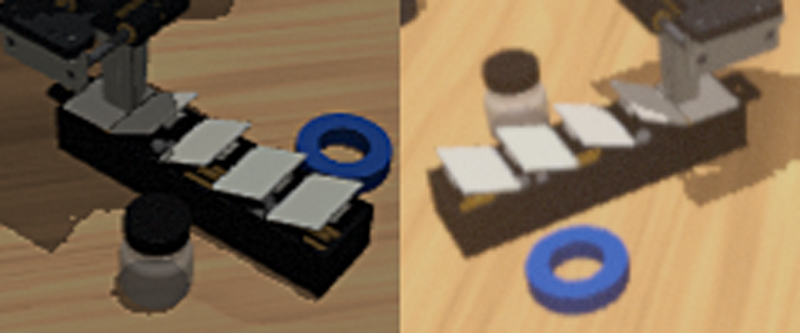

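Lid 1 is shut (left view, around (105,110)), lids 2–5 are still ajar, the organiser hasn't moved and the forces are under 1 N. I'll carry on along the row.

Request:
carry_out(
  targets=[
    [1,0.005,0.0042,-0.0003,0,0,0],
    [1,0.01,0.0084,-0.0004,0,0,0],
    [1,0.015,0.0127,-0.0004,0,0,0],
    [1,0.02,0.0169,-0.0004,0,0,0],
    [1,0.025,0.0211,-0.0004,0,0,0],
    [1,0.03,0.0253,-0.0004,0,0,0],
    [1,0.035,0.0296,-0.0004,0,0,0],
    [1,0.04,0.0338,-0.0004,0,0,0],
    [1,0.045,0.038,-0.0004,0,0,0],
    [1,0.05,0.0423,-0.0004,0,0,0],
    [1,0.055,0.0465,-0.0004,0,0,0],
    [1,0.06,0.0507,-0.0004,0,0,0],
  ],
)

```text
clock: 10.92
tcp_pos: [0.583, 0.043, 0.0313]
tool_rot: [0.939, 0.344, -0.0, -0.0]
wrist_force: [0.8, 0.1, -0.4]
finger_gap: 0.005
grasp_force: 0.1
```

Request:
carry_out(
  targets=[
    [1,0.005,0.0042,0,0,0,0],
    [1,0.01,0.0084,0,0,0,0],
    [1,0.015,0.0127,0,0,0,0],
    [1,0.02,0.0169,0,0,0,0],
    [1,0.025,0.0211,0,0,0,0],
    [1,0.03,0.0253,0,0,0,0],
    [1,0.035,0.0296,0,0,0,0],
    [1,0.04,0.0338,0,0,0,0],
  ],
)

```text
clock: 11.92
tcp_pos: [0.623, 0.0768, 0.0313]
tool_rot: [0.939, 0.344, 0.0, -0.0]
wrist_force: [0.2, 0.2, 1.1]
finger_gap: 0.0
grasp_force: 0.1
```

Request:
carry_out(
  targets=[
    [1,0.005,0.0042,0,0,0,0],
    [1,0.01,0.0084,0,0,0,0],
    [1,0.015,0.0127,0,0,0,0],
    [1,0.02,0.0169,0,0,0,0],
    [1,0.025,0.0211,0,0,0,0],
    [1,0.03,0.0253,0,0,0,0],
    [1,0.035,0.0296,0,0,0,0],
    [1,0.04,0.0338,0,0,0,0],
    [1,0.045,0.038,0,0,0,0],
    [1,0.05,0.0423,0,0,0,0],
    [1,0.055,0.0465,0,0,0,0],
    [1,0.055,0.0465,0.01,0,0,0],
  ],
)

```text
clock: 13.42
tcp_pos: [0.6774, 0.1233, 0.0409]
tool_rot: [0.939, 0.344, -0.001, -0.0]
wrist_force: [-0.1, -0.6, -0.2]
finger_gap: 0.002
grasp_force: 0.0
```

Request:
carry_out(
  targets=[
    [1,0,0,0.03,0,0,0],
    [1,0,0,0.06,0,0,0],
    [1,-0.03,-0.02,0.12,0,0,0],
    [1,-0.08,-0.05,0.15,0,0,0],
    [1,-0.13,-0.08,0.15,0,0,0],
    [1,-0.18,-0.1,0.15,0,0,0],
    [1,-0.18,-0.1,0.15,0,0,0],
    [1,-0.18,-0.1,0.15,0,0,0],
  ],
)

```text
clock: 14.42
tcp_pos: [0.4986, 0.023, 0.1923]
tool_rot: [0.939, 0.343, 0.001, 0.0]
wrist_force: [0.8, 0.1, -0.3]
finger_gap: 0.001
grasp_force: 0.0
```

```bash
python3 - <<'E'
from h import *
a=snap("scene","s3")[185:285,215:335]; b=snap("side","d3")[165:265,155:275]
cv2.imwrite("pics/m5.png",cv2.resize(np.hstack([a,b])[:,:,::-1],(800,333),interpolation=cv2.INTER_CUBIC))
E
```

```text
(no output)
```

View pics/m5.png

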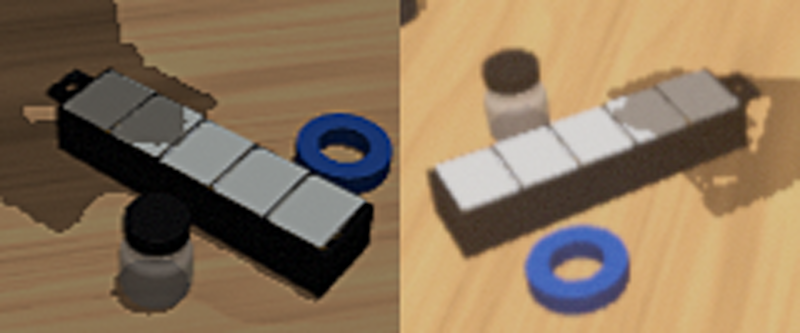

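All five lids lie flush in both views. The organiser, jar and tape are where they were, and the arm is clear.

```bash
python3 -c "
from h import *
print(sign_off())"
```

```text
the job is handed in; nothing more can be done
None
```

I swept all five lids shut in row order from the hang tab, with wrist-force readings around 1 N along the row; the final pictures show every lid flush and the organiser, jar and tape unmoved, and the job was handed in at about 14.5 s (no verdict was returned).

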